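# Seat the cable-outlet cover in its clip bracket

## Task

Pick up the flat steel cover plate by its upright tab and slide its two ears down into the spring-clip slots of the outlet bracket until it sits flat and fully home on the bracket's floor, then let go. Feel for the slots and press gently (never more than about 30 N): the bracket is light sheet metal. Leave the other things where they lie.

Things in the scene. Friction and masses are not known exactly. Their poses are not given: they have to be found in the camera images.
- cover_mid (a point): The loose cover, bare steel, about 0.2 kg: a flat plate 46 (x) x 98 (y) x 6 mm with an upright tab in its middle 12 mm thick (x), 40 mm long (y), from 6 to 36 mm above the underside; grip the tab from above across its 12 mm. The point is on the vertical centre line, 18 mm above the underside. A half turn about z changes nothing. Starts lying flat on the work surface.
- cover_ear (a point): Middle of the outer end of one ear of the cover, 3 mm above its underside, 64 mm along y from the cover's centre. An ear sticks out 15 mm at each end along y: 14 mm wide (x), 6 mm thick, underside flush with the plate; 128 mm long over both ears.
- bracket_mid (a point): The fixed outlet bracket. The point is the centre of the underside of its dark steel base (100 x 176 x 4 mm, x by y), on the work surface; its z is up. On the base stands a bright steel saddle, 60 x 148 mm, its floor's top 10 mm above the point, with a post at each y end: 50 mm wide in x, |y| from 52 to 74 mm, top 44 mm above the point. Each post has a slot.
- bracket_slots (a point): Nominal middle between the two slot mouths, 44 mm above bracket_mid, level with the post tops. The slots are upright, face each other, open at the top and towards the middle: 16 mm wide in x (19 mm in the top 1.5 mm), |y| from 52 to 68 mm. The saddle was screwed down 0 to 10 mm off this point along +x or -x: this offset is NOT measured; find it by feel or eye. y and yaw are true.
- bracket_home (a point): Nominal home of the cover_mid point: 28 mm above bracket_mid, cover flat on the saddle's floor, length along y (x off by the saddle's unmeasured offset). A brass spring leaf on the +x side of each slot, sloped top starting 42 mm above bracket_mid, leaves 12 mm for the 14 mm ear and presses it to -x with about 2 N; all drag is 3 to 10 N, more than the cover's weight.
- hammer: Bystander: a hammer lying on the surface, about 0.3 m long.
- tape_measure: Bystander: a tape measure, 65 x 60 x 35 mm, origin under its centre.
- can: Bystander: an upright can, 66 mm in diameter, 100 mm tall, origin under its centre.
- screw_box: Bystander: an open cardboard box 90 x 120 x 40 mm, origin under its centre.
- cover: The loose cover's body, origin at the centre of its underside, same axes as cover_mid.
Not all that is in view belongs to the job. What is shaped like the part that bears bracket_mid but turquoise is not meant. Leave any turquoise look-alike of the cover alone.

How it is judged (in metres and radians):
At the end, for the whole second after the job is handed in: The cover lies in the bracket with both ears down in the slots, its middle within 16 mm of the bracket's measured middle, tab upwards, flat to 0.03 rad, its length along the bracket's y within 0.1 rad, at its home height to within about 1.5 mm, at rest and released (z of cover_mid in the frame of bracket_mid between 0.0265 and 0.0297 m and horizontal distance between cover_mid and bracket_mid below 0.016 m and angle between the z axis of cover_mid and the z axis of bracket_mid, either way round below 0.03 rad and angle between the y axis of cover_mid and the y axis of bracket_mid, either way round below 0.1 rad and angle between cover_mid's own z axis and vertical below 0.3 rad and linear speed of cover below 0.01 m/s); the robot touches nothing.
It fails at once if the cover is forced against the bracket with more than 45 N (contact force between cover and bracket above 45 N).
It fails at once if the robot pushes the bracket with more than 45 N (contact force between any of the fingers, the arm and bracket above 45 N).
It fails at once if a bystander is moved by more than 20 mm (distance of any of hammer, tape_measure, can, screw_box from where it was at the start of the episode above 0.02 m).
It also fails if it takes over 67 s, if anything falls off the work surface, if the arm or the gripper's body presses on something with over 40 N, if the wrist force passes 120 N, or if a joint passes its speed limit or range.

## Robot

A 7-joint arm with a two-finger parallel gripper is mounted at the origin on the work surface. World frame = base frame: x ahead of the robot, y to its left, z up, the work surface at z = 0. Lengths are in mm, angles in rad, forces in N, time in s.
With the tool pointing down it reaches from about 400 to 875 mm from the base axis. Payload 4.4 kg.
Tool frame: the origin (TCP) lies midway between the tips of the shut fingers; the grasp point (between the pads) lies 19 mm behind it; z points along the fingers, y is the direction in which the jaws open and shut (so a half turn about z gives the same grasp; the last joint's range is limited). The gripper opens to 85 mm and grips with 20 to 120 N. Pads are 22 mm wide; open, the fingers measure 114 mm over their backs; the gripper's body (76 mm by 85 mm) begins 54 mm behind the grasp point. The pads swing forward as they close: fully open they stand 13 mm farther back than shut.
Start: joints at [-1.207, 0.628, 0.038, 1.517, -0.027, 0.996, -0.02], TCP at [270.826, 590.907, 203.913] pointing down, gripper open.
Joint ranges: [-3.06, 3.06], [-0.37, 2.12], [-1.25, 1.32], [0.18, 2.47], [-1.1, 4.24], [0.23, 1.98], [-2.94, 2.94]. Speed limits (rad/s): [2.57, 2.57, 3.14, 3.14, 3.14, 3.14, 3.14].

## Interface

Orientations are given as [roll, pitch, yaw] about the fixed x, y, z axes, in that order (R = Rz(yaw) Ry(pitch) Rx(roll)).
In Python, from cell import * gives the robot as it stands. The module is installed in compiled form; this text tells all that it offers.
- The arm moves only by the tool move_arm, never from a script. Its argument "series" is a list of rows, each a list of 2 entries, a list of its own where there are three numbers: the shift along the tool's x, y, z in m, then the turn about the tool's z in rad. In form: [[[x, y, z], yaw], ...]. A call has 1 to 5 rows; each row is the pose to reach, as a shift and turn from the pose measured when the call began, along the tool's axes at that moment; what a row does not reach only later rows make up. A row lasts 1/8 s, in which the tool goes at most 62.5 mm and 10.7 degrees, less where a joint would pass 70% of its speed; a pose out of reach is approached as far as the arm can. A call with a gripper value outside its range is refused whole. "claw" is the opening, from 0 (shut) to 1 (fully open), set as the call begins (left out, the last holds). The fingers move at their own pace and stop on an object; the grip force is fixed at half the most. Time passes only in rows, so rows that repeat a pose let the fingers close. It gives the time, the measured TCP pose, the force and the opening at its end, in the units of the state.
- read_state(): the state, without advancing time (a new reading comes with each control period).
- get_image(name): name is "scene" or "top" or "wrist"; returns the picture (420x560x3 uint8, blue, green, red); there is no depth.
- camera_model(name): a dict with "fov_y" (degrees; the focal length in pixels is half the picture's height over the tangent of half this angle, whatever the lens; pixels are square), "cx", "cy" (the principal point, pixels), "pose" (4x4, takes a point from camera to world coordinates); the wrist camera has in their place "tool_from_camera" (4x4, takes a point from camera to tool coordinates, whose origin is the TCP and whose axes are the flange's). Camera axes: x right, y down, z forward; pixel columns grow to the right and rows downward; lengths in mm; the calibration is good to about 2 mm. A picture is of the moment at which its call begins: read the wrist's pose just before it. camera_model takes no time and is no camera call.
- finish_job(): hands the job in, once; it reports no verdict.
The state is a dict: "clock": time; "qpos": joint angles; "qd": joint speeds; "tau": joint torques, N m; "eef_pos": TCP position; "tool_rot": TCP orientation; "force": force on the tool from outside, world axes, zero at the start; "torque": the same for the moment, N m; "width": finger opening in mm.
Only numpy, scipy, OpenCV 4.12 (cv2) and the standard library are available. Lean on these libraries where they do the work, as an engineer would, in place of code of your own. Each camera call takes 0.05 s, during which the arm holds its last target. There are 200 camera calls.

## Working session

There is one attempt and no reset: what is moved stays moved. The work goes in short steps, Python scripts to look and compute and a tool call to move; the robot and the scene stay as the last step left them, time stands still between calls to the robot, and variables do not carry over. Pictures are saved under pics/ and viewed, about 8 in all and at most 12, crops included, and the job is handed in when it is done.

Besides the shell and the picture viewer there is one more tool, called after "Call:" in YAML: its name, and indented under it one key for each argument. move_arm: Moves the arm, as the interface text tells. Its arguments: {"type":"object","properties":{"series":{"type":"array"},"claw":{"type":"number"}},"required":["series"]}

```bash
mkdir -p pics; cat > h.py <<'E'
import numpy as np, cv2
from cell import *
from scipy.spatial.transform import Rotation as R
def tool_T(s):
    T=np.eye(4);T[:3,:3]=R.from_euler('xyz',s['tool_rot']).as_matrix();T[:3,3]=s['eef_pos'];return T
def grab(n):
    s=read_state();im=get_image(n);m=camera_model(n)
    P=m['pose'] if 'pose' in m else tool_T(s)@np.array(m['tool_from_camera'])
    return im,np.array(P),m
def ray(u,v,P,m):
    f=210/np.tan(np.radians(m['fov_y'])/2)
    d=P[:3,:3]@np.array([(u-m['cx'])/f,(v-m['cy'])/f,1]);return P[:3,3],d
def onz(u,v,z,P,m):
    o,d=ray(u,v,P,m);return o+d*(z-o[2])/d[2]
def proj(p,P,m):
    f=210/np.tan(np.radians(m['fov_y'])/2)
    q=P[:3,:3].T@(np.array(p)-P[:3,3]);return q[0]/q[2]*f+m['cx'],q[1]/q[2]*f+m['cy']
def two(r1,r2):
    (a,d),(b,e)=r1,r2;d=d/np.linalg.norm(d);e=e/np.linalg.norm(e)
    t=np.linalg.lstsq(np.c_[d,-e],b-a,rcond=None)[0];p=a+d*t[0];q=b+e*t[1];return (p+q)/2,np.linalg.norm(p-q)
E
python3 - <<'E'
from h import *
print(read_state())
for n in("scene","top","wrist"):
    im,P,m=grab(n);cv2.imwrite(f"pics/{n}0.png",im);print(n,P.round(3).tolist(),{k:v for k,v in m.items() if k!='pose'})
E
```

```text
{'clock': 0.0, 'qpos': array([-1.20682165,  0.62935516,  0.03844336,  1.51836623, -0.02700057,
        0.99630168, -0.02003293]), 'qd': array([ 1.07132633e-03, -1.49124477e-03,  1.49258963e-03,  4.78618171e-04,
       -1.41288958e-05, -1.28450943e-03, -5.17775513e-04]), 'tau': array([-4.58828654e-04, -5.63405550e+01,  1.22619331e+00, -1.93453985e+01,
        1.10767601e-02,  1.02163132e-02,  9.24133047e-06]), 'eef_pos': array([270.52501668, 590.28308312, 202.98388408]), 'tool_rot': array([-3.13968048e+00,  2.61645417e-05,  2.71178366e+00]), 'force': array([ 1.10117688, -0.57372281,  0.48340316]), 'torque': array([-0.03150376, -0.01634135,  0.00934375]), 'width': 85.45843697403743}
scene [[0.24, 0.657, -0.714, 1149.592], [0.971, -0.158, 0.18, -117.707], [0.006, -0.737, -0.676, 628.622], [0.0, 0.0, 0.0, 1.0]] {'fov_y': 57.84170558878717, 'cx': 275.4901318379562, 'cy': 214.38683463101773}
top [[-0.001, -0.98, 0.197, 329.668], [-1.0, 0.001, 0.001, 8.899], [-0.001, -0.197, -0.98, 1240.745], [0.0, 0.0, 0.0, 1.0]] {'fov_y': 46.8541892700862, 'cx': 280.5933883227278, 'cy': 207.46340982579417}
wrist [[0.416, 0.866, 0.276, 201.585], [0.909, -0.397, -0.127, 622.284], [-0.001, 0.304, -0.953, 373.062], [0.0, 0.0, 0.0, 1.0]] {'fov_y': 68.02055760170573, 'cx': 282.1089453686728, 'cy': 210.4018772374384, 'tool_from_camera': array([[ 1.86818299e-04, -9.52752503e-01, -3.03747647e-01,
         7.60270377e+01],
       [ 9.99999515e-01, -1.15770393e-04,  9.78176267e-04,
         1.48931796e-02],
       [-9.67124871e-04, -3.03747683e-01,  9.52752019e-01,
        -1.69967403e+02],
       [ 0.00000000e+00,  0.00000000e+00,  0.00000000e+00,
         1.00000000e+00]])}
```

View pics/scene0.png

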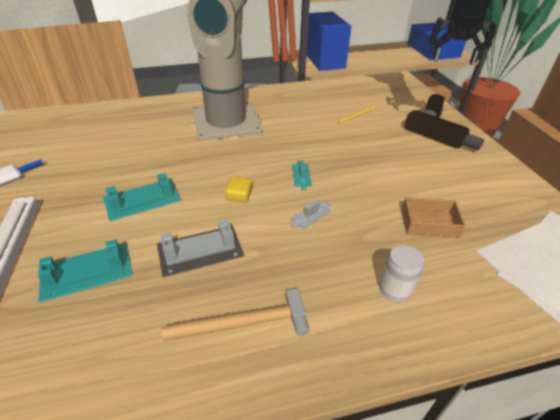

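View pics/top0.png

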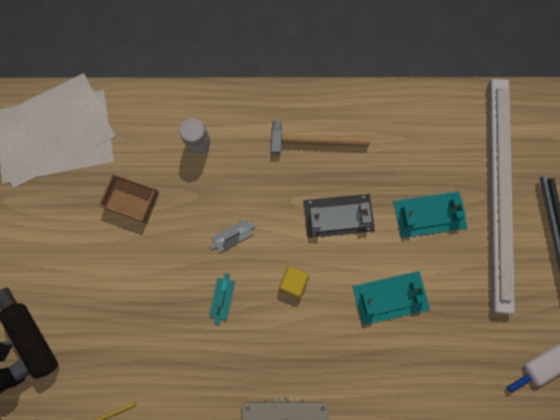

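The scene and top views agree.
- **Cover candidates:** the bare-steel one at top (232,236) and a turquoise one at (222,298). The steel one fits.
- **Bracket candidates:** the steel one on a dark base at top (338,216), and turquoise ones at (430,215) and (390,297). The dark/bright steel one fits.

I'll confirm both in one enlarged crop and take rough positions.

```bash
python3 - <<'E'
from h import *
im=cv2.imread("pics/top0.png");m=camera_model("top");P=np.array(m['pose'])
c=cv2.resize(im[180:330,195:385],None,fx=4,fy=4,interpolation=cv2.INTER_CUBIC);cv2.imwrite("pics/crop1.png",cv2.convertScaleAbs(c,alpha=1.5))
s=camera_model("scene");S=np.array(s['pose'])
for n,a,b,z in (("cover tab",(233,235),(312,209),36),("bracket",(339,216),(201,249),10)):
    print(n,onz(*a,z,P,m).round(1),two(ray(*a,P,m),ray(*b,S,s)))
for uv in ((211,245),(254,225),(305,201),(372,195),(375,233),(308,237),(193,133),(294,283),(129,200),(277,138)): print(uv,onz(*uv,4,P,m).round(0))
print(proj([270,590,203],P,m))
E
```

```text
cover tab [501.6 129.3  36. ] (array([504.91118355, 133.48761655,  17.06655972]), np.float64(4.7157857600886235))
bracket [ 554.5 -140.8   10. ] (array([ 5.56448482e+02, -1.40155602e+02, -2.59668677e-01]), np.float64(3.7135343157070273))
(211, 245) [480. 188.   4.]
(254, 225) [532.  79.   4.]
(305, 201) [595. -54.   4.]
(372, 195) [ 611. -229.    4.]
(375, 233) [ 511. -233.    4.]
(308, 237) [501. -60.   4.]
(193, 133) [783. 245.   4.]
(294, 283) [384. -24.   4.]
(129, 200) [599. 406.   4.]
(277, 138) [768.  19.   4.]
(np.float64(1.2043970745766615), np.float64(334.45146127554426))
```

View pics/crop1.png

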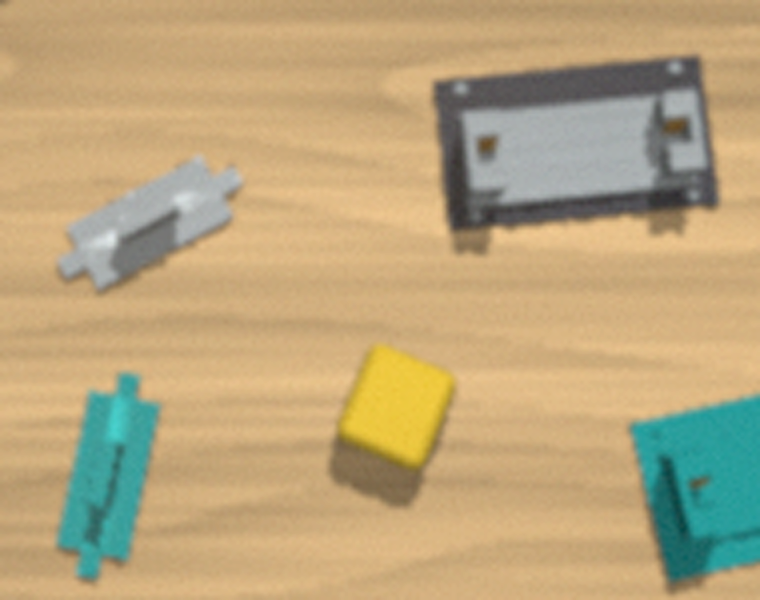

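The crop confirms both: the steel cover at about (505,133), yaw about 0.44, and the steel bracket with brass leaves at about (556,-140), yaw about 0.08. I'll move above the cover.

Call:
move_arm:
  series:
    - [[-0.045, -0.035, 0.01], 0.14]
    - [[-0.09, -0.07, 0.02], 0.28]
    - [[-0.135, -0.105, 0.03], 0.42]
    - [[-0.18, -0.14, 0.035], 0.56]
    - [[-0.225, -0.175, 0.04], 0.7]
  claw: 1

```text
clock: 0.78
eef_pos: [402.8, 335.9, 163.2]
tool_rot: [-3.141, 0.001, 2.007]
force: [1.3, -0.0, -0.2]
width: 85.1
```

```bash
cat >> h.py <<'E'
def goto(p,yaw,s=None):
    s=s or read_state();T=tool_T(s)
    d=T[:3,:3].T@(np.array(p)-T[:3,3])/1000
    w=-(yaw-s['tool_rot'][2]);w=(w+np.pi)%(2*np.pi)-np.pi
    print('t',round(s['clock'],2),'pos',s['eef_pos'].round(1),'rot',s['tool_rot'].round(4),'F',s['force'].round(1),'w',round(s['width'],1),'SHIFT',d.round(4),'turn',round(w,4))
E
python3 -c "
from h import *
goto([505,133,150],2.015)"
```

```text
t 0.78 pos [402.8 335.9 163.2] rot [-3.1406e+00  1.0000e-03  2.0074e+00] F [ 1.3 -0.  -0.2] w 85.1 SHIFT [-0.227   0.0068  0.0135] turn -0.0076
```

Call:
move_arm:
  series:
    - [[-0.06, 0.002, 0.004], 0]
    - [[-0.115, 0.004, 0.008], 0]
    - [[-0.17, 0.006, 0.013], 0]
    - [[-0.227, 0.007, 0.013], 0]
    - [[-0.227, 0.007, 0.013], 0]

```text
clock: 1.4
eef_pos: [507.3, 127.0, 150.5]
tool_rot: [-3.141, 0.004, 1.998]
force: [-0.2, 1.4, 0.3]
width: 85.3
```

```bash
python3 - <<'E'
from h import *
goto([505,133,150],2.015)
im,P,m=grab("wrist");cv2.imwrite("pics/w1.png",im);np.save("w1.npy",P)
E
```

```text
t 1.4 pos [507.3 127.  150.5] rot [-3.1408  0.0042  1.9977] F [-0.2  1.4  0.3] w 85.3 SHIFT [0.0064 0.0004 0.0005] turn -0.0173
```

View pics/w1.png

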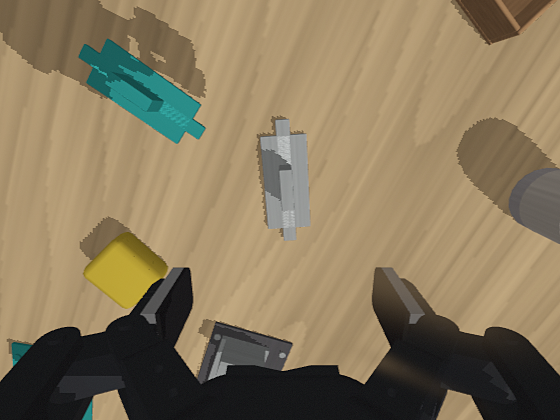

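The wrist view shows the steel cover with ear ends at about (281,118) and (291,240) and its tab at about (286,185). The turquoise look-alike is upper left and a bracket corner is at the bottom. Next I measure by mask.

```bash
cat >> h.py <<'E'
def covmask(im,box):
    x0,y0,x1,y1=box;h=cv2.cvtColor(im,cv2.COLOR_BGR2HSV)
    k=np.zeros(im.shape[:2],np.uint8);k[y0:y1,x0:x1]=((h[...,1]<45)*255).astype(np.uint8)[y0:y1,x0:x1]
    k=cv2.morphologyEx(k,cv2.MORPH_CLOSE,np.ones((5,5)));c=max(cv2.findContours(k,0,1)[0],key=cv2.contourArea);return c
E
python3 - <<'E'
from h import *
im=cv2.imread("pics/w1.png");P=np.load("w1.npy");m=camera_model("wrist")
c=covmask(im,(235,100,335,255));r=cv2.minAreaRect(c);print(r)
p=c[:,0,:].astype(float)
e1=p[p[:,1]<p[:,1].min()+3].mean(0);e2=p[p[:,1]>p[:,1].max()-3].mean(0);print(e1,e2)
a=onz(*e1,3,P,m);b=onz(*e2,3,P,m);print(a,b,np.linalg.norm(a-b),(a+b)/2,np.arctan2(-(b-a)[0],(b-a)[1])%np.pi)
for q in((281,165),(293,165),(282,211),(293,211)):print(onz(*q,36,P,m))
E
```

```text
((284.73162841796875, 179.40435791015625), (121.3600082397461, 46.385990142822266), 87.54597473144531)
[281.88235294 119.41176471] [289.13333333 239.2       ]
[479.89471461 189.67515527   3.        ] [539.74962274  77.42163243   3.        ] 127.21424219067357 [509.82216867 133.54839385   3.        ] 0.4898627378871172
[495.40602469 153.66966479  36.        ]
[505.41422973 158.22467743  36.        ]
[514.59518765 113.70993208  36.        ]
[524.20729133 118.08448347  36.        ]
```

```bash
python3 -c "
from h import *
goto([510,134.5,75],2.046)"
```

```text
t 1.45 pos [505.8 130.5 150.3] rot [-3.1403e+00  1.8000e-03  2.0021e+00] F [-0.6  0.8  0.2] w 85.3 SHIFT [0.002  0.0056 0.0753] turn -0.0439
```

Call:
move_arm:
  series:
    - [[0.001, 0.003, 0.04], -0.02]
    - [[0.002, 0.0055, 0.075], -0.044]
    - [[0.002, 0.0055, 0.075], -0.044]
    - [[0.002, 0.0055, 0.075], -0.044]

```text
clock: 1.95
eef_pos: [510.2, 135.5, 76.2]
tool_rot: [-3.141, 0.002, 2.047]
force: [0.4, 0.0, 0.2]
width: 85.6
```

```bash
python3 - <<'E'
from h import *
im,P,m=grab("wrist");cv2.imwrite("pics/w2.png",im);np.save("w2.npy",P)
goto([510,134.5,75],2.046)
print(proj([479.9,189.7,3],P,m),proj([539.7,77.4,3],P,m))
E
```

```text
t 2.0 pos [510.6 135.4  76.6] rot [3.1410e+00 1.9000e-03 2.0468e+00] F [0.4 0.7 0.1] w 85.5 SHIFT [-0.0005 -0.001   0.0016] turn 0.0008
(np.float64(277.8151072258311), np.float64(131.07265535264114)) (np.float64(280.2683074867289), np.float64(279.5604325072475))
```

View pics/w2.png

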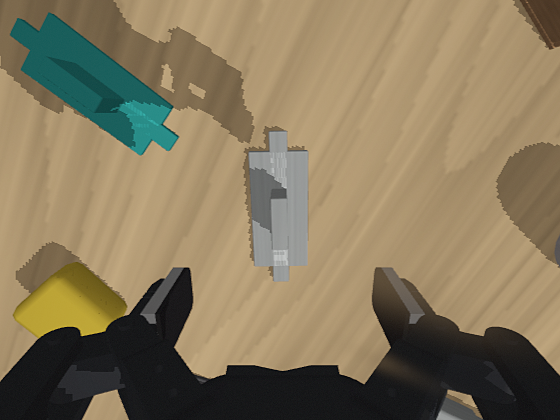

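The view shows ear ends at about (278,131) and (280,280), matching the projected points, and the tab top at about (280,220). I'll triangulate for heights.

```bash
python3 - <<'E'
from h import *
m=camera_model("wrist");P1=np.load("w1.npy");P2=np.load("w2.npy");im=cv2.imread("pics/w2.png")
p=covmask(im,(240,120,312,290))[:,0,:].astype(float)
e1=p[p[:,1]<p[:,1].min()+3].mean(0);e2=p[p[:,1]>p[:,1].max()-3].mean(0);print(e1,e2)
A=two(ray(281.9,119.4,P1,m),ray(*e1,P2,m));B=two(ray(289.1,239.2,P1,m),ray(*e2,P2,m));print(A,B)
a=onz(*e1,3,P2,m);b=onz(*e2,3,P2,m);print((a+b)/2,np.linalg.norm(a-b),np.arctan2((b-a)[0],-(b-a)[1]))
c=[]
for i,(im,o) in enumerate(((cv2.imread("pics/w1.png"),(250,155)),(im,(240,180)))):
    c.append(cv2.resize(im[o[1]:o[1]+90,o[0]:o[0]+80],None,fx=5,fy=5,interpolation=0))
cv2.imwrite("pics/tab.png",np.hstack(c))
E
```

```text
[277.5        131.27272727] [280.5        280.16666667]
(array([479.75059707, 189.83440666,   9.0368666 ]), np.float64(0.17951035613727345)) (array([539.07024771,  78.86941576,   6.74070422]), np.float64(0.21915203097679734))
[509.95656255 133.20743799   3.        ] 127.69375143383395 0.4927335341845866
```

View pics/tab.png

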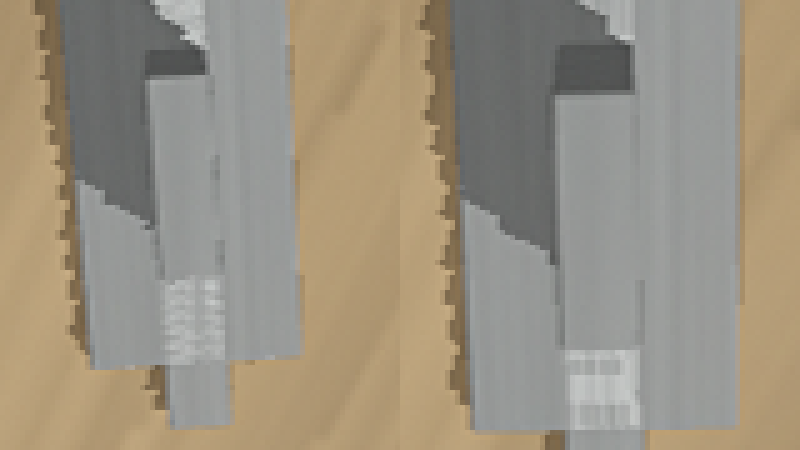

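```bash
python3 - <<'E'
from h import *
m=camera_model("wrist");P1=np.load("w1.npy");P2=np.load("w2.npy")
for a,b in (((285.4,170.2),(278.8,199)),((288.3,210.6),(280.4,250))):
    print(two(ray(*a,P1,m),ray(*b,P2,m)),onz(*b,36,P2,m))
goto([510.5,134,10],np.pi/2+.485)
E
```

```text
(array([500.94200403, 151.10240164,  36.92245344]), np.float64(0.12524555653201455)) [500.99269863 150.84758436  36.        ]
(array([519.94743987, 116.48740748,  35.71022934]), np.float64(0.060091373599423584)) [519.85911512 116.59675136  36.        ]
t 2.0 pos [510.6 135.4  76.6] rot [3.1410e+00 1.9000e-03 2.0468e+00] F [0.4 0.7 0.1] w 85.5 SHIFT [-0.001  -0.0008  0.0666] turn -0.009
```

The tab top comes out at 36.3 mm and its length at 39.5 mm, as expected. Centre (510.4,133.8), yaw about 0.495. I'll descend and grip.

Call:
move_arm:
  series:
    - [[-0.001, -0.001, 0.03], -0.019]
    - [[-0.001, -0.001, 0.055], -0.019]
    - [[-0.001, -0.001, 0.0655], -0.019]
    - [[-0.001, -0.001, 0.0655], -0.019]
    - [[-0.001, -0.001, 0.0655], -0.019]

```text
clock: 2.62
eef_pos: [511.2, 134.2, 12.2]
tool_rot: [3.139, 0.002, 2.066]
force: [0.2, -0.5, 0.4]
width: 85.3
```

Call:
move_arm:
  series:
    - [[0, 0, 0], 0]
    - [[0, 0, 0], 0]
    - [[0, 0, 0], 0]
    - [[0, 0, 0], 0]
    - [[0, 0, 0], 0]
  claw: 0

```text
clock: 3.25
eef_pos: [511.1, 134.2, 12.1]
tool_rot: [3.139, 0.002, 2.066]
force: [-0.8, -0.6, -0.4]
width: -0.1
```

The width reads shut, so I'll look before doing anything else.

```bash
python3 - <<'E'
from h import *
goto([510.5,134,10],np.pi/2+.495)
im,P,m=grab("wrist")
im2,P2,m2=grab("scene")
cv2.imwrite("pics/w3.png",np.hstack([im[100:420,120:440],cv2.resize(im2[140:260,250:370],(320,320))]))
E
```

```text
t 3.25 pos [511.1 134.2  12.1] rot [3.1392e+00 2.3000e-03 2.0658e+00] F [-0.8 -0.6 -0.4] w -0.1 SHIFT [ 0.0002 -0.0006  0.0021] turn -0.0
```

View pics/w3.png

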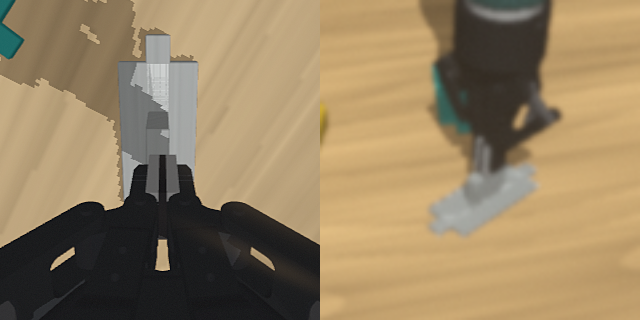

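The width says empty, but the picture is ambiguous, because the fingers hide the tab. A small lift test will show whether the cover comes along.

Call:
move_arm:
  series:
    - [[0, 0, -0.015], 0]
    - [[0, 0, -0.03], 0]
    - [[0, 0, -0.04], 0]
    - [[0, 0, -0.04], 0]

```text
clock: 3.85
eef_pos: [511.9, 134.5, 53.4]
tool_rot: [3.137, 0.003, 2.066]
force: [-0.1, -0.1, -0.5]
width: -0.1
```

```bash
python3 - <<'E'
from h import *
im,P,m=grab("wrist");cv2.imwrite("pics/w4.png",im)
goto([510.5,134,10],np.pi/2+.495)
m2=m
p=covmask(im,(230,100,335,260))[:,0,:].astype(float);t=p[:,1].min();print(p[p[:,1]<t+3].mean(0),'ear on table predicted',proj([480.0,189.8,3],P,m))
im2,P2,m2=grab("scene")
cv2.imwrite("pics/w4b.png",np.hstack([im[100:420,120:440],cv2.resize(im2[130:250,250:370],(320,320))]))
E
```

```text
t 3.9 pos [511.4 134.4  52.8] rot [3.1380e+00 2.5000e-03 2.0659e+00] F [-0.1 -0.6 -0.2] w 0.2 SHIFT [ 0.0002 -0.0011  0.0428] turn 0.0001
[276.5  130.25] ear on table predicted (np.float64(277.40796301164687), np.float64(130.36356995403116))
```

View pics/w4b.png

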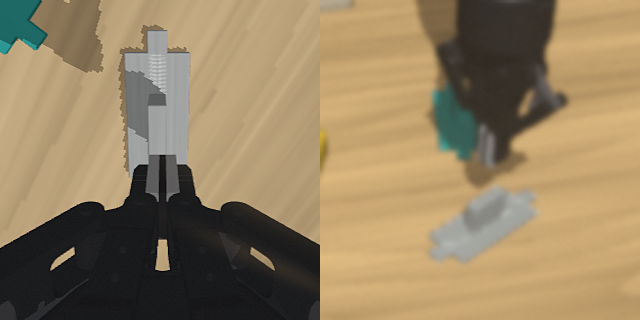

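The cover stayed on the table, so the grasp was empty. The fingertips appear higher than the stated TCP. I'll measure the tip height from the scene view.

```bash
python3 - <<'E'
from h import *
m=camera_model("scene");P=np.array(m['pose'])
for uv in((313.8,191),(313.8,193),(311,190),(316,192)):
    print(uv,two(ray(*uv,P,m),(np.array([511.4,134.4,0]),np.array([0,0,1.]))))
print(proj([511.4,134.4,53],P,m),proj([510.4,133.8,36],P,m))
im=cv2.imread("pics/w4.png");w=camera_model("wrist");T=tool_T(read_state())
W=T@np.array(w['tool_from_camera'])
for x,z in((0,0),(11,0),(11,-28),(0,-28),(11,-40)):print(x,z,proj((T@[x,0,z,1])[:3],W,w))
E
```

```text
(313.8, 191) (array([511.27484018, 134.08224113,  78.11325846]), np.float64(0.6830393222696498))
(313.8, 193) (array([511.35430009, 134.28419081,  72.2301961 ]), np.float64(0.2490000067827164))
(311, 190) (array([510.1002134 , 131.0048291 ,  80.37237177]), np.float64(7.27093683932008))
(316, 192) (array([512.25011703, 136.51093005,  75.77784455]), np.float64(4.55136226855818))
(np.float64(313.3004351783466), np.float64(199.36921962791533)) (np.float64(312.4067864180871), np.float64(204.6081395876649))
0 0 (np.float64(280.12135832348997), np.float64(246.13406749635755))
11 0 (np.float64(280.0883599568975), np.float64(228.84295965690967))
11 -28 (np.float64(279.7936040040037), np.float64(249.04736436567669))
0 -28 (np.float64(279.83836364526917), np.float64(268.8253457983234))
11 -40 (np.float64(279.633762259177), np.float64(260.00391085822196))
```

The tips sit about 25 mm behind the reported TCP: 75 mm when it says 53, and the wrist view gives about 28 mm. I'll reopen, shift y by -2 mm and go down with that offset, aiming for reported z of about -15, so tips at about 10–13 mm.

Call:
move_arm:
  series:
    - [[0, -0.002, 0], 0]
    - [[0, -0.002, 0], 0]
    - [[0, -0.002, 0], 0]
    - [[0, -0.002, 0.02], 0]
    - [[0, -0.002, 0.04], 0]
  claw: 1

```text
clock: 4.58
eef_pos: [509.7, 133.4, 11.9]
tool_rot: [3.138, 0.002, 2.066]
force: [-0.0, -0.7, -0.4]
width: 85.3
```

Call:
move_arm:
  series:
    - [[0, 0, 0.01], 0]
    - [[0, 0, 0.02], 0]
    - [[0, 0, 0.027], 0]
    - [[0, 0, 0.027], 0]

```text
clock: 5.08
eef_pos: [509.6, 133.3, -15.3]
tool_rot: [3.139, 0.002, 2.066]
force: [0.8, -0.8, 0.2]
width: 85.6
```

Call:
move_arm:
  series:
    - [[0, 0, 0], 0]
    - [[0, 0, 0], 0]
    - [[0, 0, 0], 0]
    - [[0, 0, 0], 0]
    - [[0, 0, 0], 0]
  claw: 0

```text
clock: 5.7
eef_pos: [509.8, 133.4, -15.0]
tool_rot: [3.138, 0.002, 2.066]
force: [-0.5, 0.1, 3.9]
width: 11.2
```

Gripped at 11.2 mm. Next I lift clear.

Call:
move_arm:
  series:
    - [[0, 0, -0.01], 0]
    - [[0, 0, -0.05], 0]
    - [[0, 0, -0.1], 0]
    - [[0, 0, -0.15], 0]
    - [[0, 0, -0.195], 0]

```text
clock: 6.32
eef_pos: [508.6, 133.4, 182.1]
tool_rot: [3.138, 0.002, 2.066]
force: [0.4, 0.0, -2.2]
width: 10.7
```

```bash
python3 -c "
from h import *
goto([426,-215,180],1.656);print(read_state()['qpos'].round(2))"
```

```text
t 6.33 pos [508.6 133.4 182.1] rot [3.1379e+00 2.4000e-03 2.0657e+00] F [ 0.4  0.  -2.2] w 10.7 SHIFT [-0.2673 -0.2382  0.0019] turn 0.4097
[-0.45  0.48  0.2   1.9  -0.13  0.77  0.32]
```

Force -2.2 N matches 0.2 kg, so the cover is held. I'll move to a viewing spot beside the bracket.

Call:
move_arm:
  series:
    - [[-0.036, -0.032, 0], 0.08]
    - [[-0.072, -0.064, 0], 0.16]
    - [[-0.112, -0.1, 0], 0.24]
    - [[-0.152, -0.136, 0], 0.33]
    - [[-0.192, -0.171, 0], 0.41]

```text
clock: 6.95
eef_pos: [448.5, -118.2, 182.4]
tool_rot: [3.137, 0.0, 1.653]
force: [1.3, -0.9, -2.3]
width: 11.0
```

```bash
python3 -c "
from h import *
goto([426,-215,180],1.656)"
```

```text
t 6.95 pos [ 448.5 -118.2  182.4] rot [3.1369e+00 5.0000e-04 1.6533e+00] F [ 1.3 -0.9 -2.3] w 11.0 SHIFT [-0.0947 -0.0304  0.0023] turn -0.0027
```

Call:
move_arm:
  series:
    - [[-0.045, -0.015, 0], 0]
    - [[-0.095, -0.03, 0], 0]
    - [[-0.095, -0.03, 0], 0]
    - [[-0.095, -0.03, 0], 0]

```text
clock: 7.45
eef_pos: [426.0, -214.7, 182.3]
tool_rot: [3.137, -0.001, 1.653]
force: [0.1, 1.2, -1.8]
width: 11.0
```

```bash
python3 - <<'E'
from h import *
im,P,m=grab("wrist");cv2.imwrite("pics/w5.png",im);np.save("w5.npy",P)
goto([690,-215,180],1.656)
E
```

```text
t 7.5 pos [ 426.4 -214.   182.2] rot [ 3.1372e+00 -7.0000e-04  1.6546e+00] F [-0.2 -0.5 -2.7] w 10.9 SHIFT [-0.0231  0.2626  0.0033] turn -0.0014
```

View pics/w5.png

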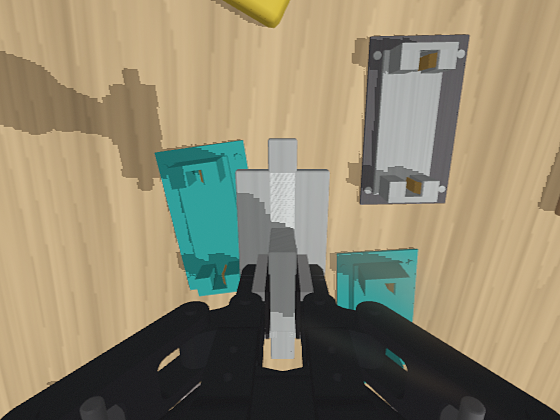

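The wrist view shows the bracket whole at (415,120), with posts at about (425,57) and (412,187) and brass on the slots' right side. The cover is held straight. This is 9 viewed pictures. Next is a second view from the other side.

Call:
move_arm:
  series:
    - [[-0.005, 0.053, 0], 0]
    - [[-0.01, 0.106, 0], 0]
    - [[-0.015, 0.16, 0], 0]
    - [[-0.02, 0.212, 0], 0]
    - [[-0.023, 0.262, 0], 0]

```text
clock: 8.12
eef_pos: [691.4, -212.0, 182.9]
tool_rot: [3.138, -0.002, 1.658]
force: [0.1, -1.4, -1.6]
width: 10.8
```

Call:
move_arm:
  series:
    - [[0, 0, 0], 0]
    - [[0, 0, 0], 0]

```text
clock: 8.38
eef_pos: [690.7, -209.7, 181.9]
tool_rot: [3.14, -0.003, 1.661]
force: [-0.1, 0.3, -2.8]
width: 10.8
```

```bash
python3 - <<'E'
from h import *
im,P,m=grab("wrist");cv2.imwrite("pics/w6.png",im);np.save("w6.npy",P)
goto([556,-140,150],1.656)
c=[]
a=cv2.imread("pics/w5.png")
P5=np.load("w5.npy");
for I,Q in((a,P5),(im,P)):
    u,v=proj([556,-140,20],Q,m);x0=int(u-62);y0=max(0,int(v-95));print(u,v,'origin',x0,y0)
    c.append(cv2.resize(I[y0:y0+190,x0:x0+124],None,fx=3.1,fy=3.1,interpolation=cv2.INTER_CUBIC))
cv2.imwrite("pics/br.png",np.hstack(c))
E
```

```text
t 8.43 pos [ 690.2 -210.8  182.4] rot [ 3.1398e+00 -2.6000e-03  1.6590e+00] F [-0.3 -1.1 -2.2] w 10.9 SHIFT [ 0.0822 -0.1275  0.0324] turn 0.003
411.17700091275606 124.96838412988805 origin 349 29
153.80003335521414 107.28132587604169 origin 91 12
```

View pics/br.png

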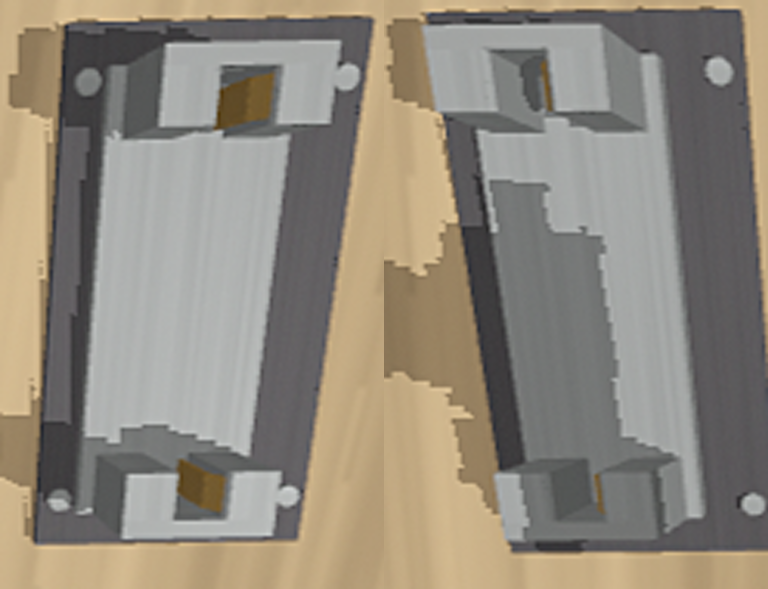

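Brass sits on the +tool-y side, which is world +x. I have read the post-top and base corners from both crops and will now compute.

```bash
python3 - <<'E'
from h import *
m=camera_model("wrist");P=[np.load("w5.npy"),np.load("w6.npy")];O=[(349,29),(91,12)]
f=lambda i,q:(O[i][0]+(q[0]+.5)/3.1-.5,O[i][1]+(q[1]+.5)/3.1-.5)
pts={'U':([(167,43),(342,40),(331,125),(160,128)],[(38,25),(218,26),(197,114),(56,114)]),
'L':([(125,473),(283,471),(276,537),(122,538)],[(112,473),(275,470),(273,538),(122,541)])}
for k,(a,b) in pts.items():
    for p,q in zip(a,b):
        t,e=two(ray(*f(0,p),P[0],m),ray(*f(1,q),P[1],m));print(k,t.round(1),round(e,1),onz(*f(0,p),44,P[0],m)[:2].round(1),onz(*f(1,q),44,P[1],m)[:2].round(1))
A=[onz(*f(0,q),4,P[0],m)[:2].round(1) for q in((68,22),(373,18),(298,541),(36,542))];print('base5',A,np.mean(A,0))
print('base6',[onz(*f(1,q),4,P[1],m)[:2].round(1) for q in((43,12),(358,10),(128,552))])
for i,q in((0,(221,66)),(0,(283,66)),(0,(175,519)),(0,(225,519)),(1,(104,50)),(1,(164,50))):print('slot',i,onz(*f(i,q),44,P[i],m)[:2].round(1))
E
```

```text
U [523.8 -70.8  44.2] 0.0 [523.9 -70.7] [523.7 -70.7]
U [573.9 -66.1  43.9] 0.6 [573.8 -65.8] [573.9 -66.4]
U [571.1 -90.2  54.1] 1.1 [576.3 -88. ] [567.3 -89.4]
U [526.6 -92.9  43.1] 0.0 [526.3 -93. ] [527. -93.]
L [ 535.9 -196.3   41.9] 0.0 [ 535.2 -195.9] [ 536.9 -195.9]
L [ 587.9 -191.1   41.3] 0.7 [ 586.5 -191. ] [ 588.8 -190.3]
L [ 588.5 -212.5   45.7] 0.6 [ 589.5 -213.2] [ 587.9 -212.6]
L [ 538.6 -218.1   43.3] 0.3 [ 538.3 -217.7] [ 538.9 -218. ]
base5 [array([504.3, -58.7]), array([602.1, -49.4]), array([ 620. , -223.9]), array([ 521.5, -232.2])] [ 561.975 -141.05 ]
base6 [array([504.6, -58.8]), array([603.6, -49.3]), array([ 521.9, -233. ])]
slot 0 [540.6 -75.3]
slot 0 [558.5 -73.8]
slot 0 [ 554.6 -209.9]
slot 0 [ 571.1 -208.5]
slot 1 [541.7 -75.3]
slot 1 [558.6 -73.8]
```

The bracket measures out well:
- **Base:** centre (562.0,-141.0), yaw 0.099.
- **Post tops:** about 44 mm high.
- **Saddle and slots:** middle (556.4,-141.8), so the saddle is offset about -5.6 mm in x.
- **Held cover:** centred on the tool within about 0.4 mm in y. Its underside is about 15 mm above the reported TCP, so home is at reported z of about -5.

I'll move above the slots.

```bash
python3 -c "
from h import *
goto([555.8,-141.6,60],1.670)"
```

```text
t 8.43 pos [ 690.2 -210.8  182.4] rot [ 3.1398e+00 -2.6000e-03  1.6590e+00] F [-0.3 -1.1 -2.2] w 10.9 SHIFT [ 0.0804 -0.128   0.1224] turn -0.011
```

Call:
move_arm:
  series:
    - [[0.023, -0.036, 0.03], -0.005]
    - [[0.046, -0.073, 0.06], -0.011]
    - [[0.066, -0.105, 0.08], -0.011]
    - [[0.08, -0.128, 0.1], -0.011]
    - [[0.08, -0.128, 0.122], -0.011]

```text
clock: 9.05
eef_pos: [552.6, -140.7, 61.0]
tool_rot: [-3.142, -0.004, 1.67]
force: [1.2, -0.6, -1.7]
width: 10.9
```

Call:
move_arm:
  series:
    - [[0, 0, 0], 0]
    - [[0, 0, 0], 0]

```text
clock: 9.3
eef_pos: [552.6, -141.1, 62.2]
tool_rot: [3.141, -0.004, 1.67]
force: [0.6, -0.5, -2.3]
width: 10.7
```

```bash
python3 - <<'E'
from h import *
goto([555.8,-141.6,32],1.670)
im,P,m=grab("wrist");cv2.imwrite("pics/w7.png",im)
goto([555.8,-141.6,32],1.670)
E
```

```text
t 9.3 pos [ 552.6 -141.1   62.2] rot [ 3.1405 -0.0035  1.6696] F [ 0.6 -0.5 -2.3] w 10.7 SHIFT [-0.0009  0.0031  0.0302] turn -0.0004
t 9.35 pos [ 553.2 -141.2   62.3] rot [ 3.1397 -0.0032  1.6697] F [ 0.5 -0.6 -2.7] w 10.7 SHIFT [-0.0008  0.0025  0.0303] turn -0.0003
```

Call:
move_arm:
  series:
    - [[-0.001, 0.0027, 0.01], 0]
    - [[-0.001, 0.0027, 0.02], 0]
    - [[-0.001, 0.0027, 0.028], 0]
    - [[-0.001, 0.0027, 0.028], 0]
    - [[-0.001, 0.0027, 0.028], 0]

```text
clock: 9.98
eef_pos: [556.0, -141.9, 34.2]
tool_rot: [3.14, -0.003, 1.67]
force: [-0.5, -0.0, -1.7]
width: 10.6
```

```bash
python3 - <<'E'
from h import *
im,P,m=grab("wrist");cv2.imwrite("pics/w8.png",im)
cv2.imwrite("pics/v8.png",cv2.resize(im[70:370,180:390],None,fx=2,fy=2,interpolation=cv2.INTER_CUBIC))
goto([555.8,-141.6,29],1.670)
E
```

```text
t 10.03 pos [ 556.2 -141.9   34.4] rot [ 3.1395e+00 -3.0000e-03  1.6697e+00] F [ 0.2 -0.1 -1.1] w 11.0 SHIFT [ 0.0003 -0.0003  0.0054] turn -0.0003
```

View pics/v8.png

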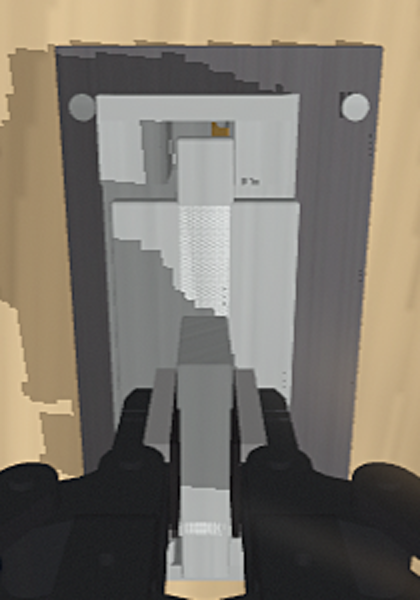

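The crop (11 viewed) shows the ear at cols 178–234 and the slot at 168–235, with the post at 97–298. The ear is about 1–2 mm too far toward +x and the length clearance is about 4 mm, as expected. I'll shift -1.6 mm in tool y and ease down to the mouth.

Call:
move_arm:
  series:
    - [[0, -0.0016, 0], 0]
    - [[0, -0.0016, 0.002], 0]
    - [[0, -0.0016, 0.004], 0]
    - [[0, -0.0016, 0.005], 0]
    - [[0, -0.0016, 0.005], 0]

```text
clock: 10.65
eef_pos: [554.5, -142.1, 29.3]
tool_rot: [3.14, -0.003, 1.67]
force: [0.2, 0.1, -1.7]
width: 10.5
```

Call:
move_arm:
  series:
    - [[0, 0, 0.001], 0]
    - [[0, 0, 0.002], 0]
    - [[0, 0, 0.002], 0]

```text
clock: 11.02
eef_pos: [554.4, -142.0, 27.2]
tool_rot: [3.14, -0.003, 1.67]
force: [0.8, 0.8, -1.6]
width: 10.7
```

Call:
move_arm:
  series:
    - [[0, 0, 0.001], 0]
    - [[0, 0, 0.002], 0]
    - [[0, 0, 0.002], 0]

```text
clock: 11.4
eef_pos: [554.1, -142.0, 25.1]
tool_rot: [3.14, -0.003, 1.67]
force: [-0.6, -0.3, -1.8]
width: 10.6
```

Call:
move_arm:
  series:
    - [[0, 0, 0.001], 0]
    - [[0, 0, 0.0015], 0]
    - [[0, 0, 0.0015], 0]

```text
clock: 11.78
eef_pos: [553.7, -142.1, 23.5]
tool_rot: [3.141, -0.003, 1.669]
force: [-1.0, 0.1, 0.1]
width: 10.8
```

Fx is going negative and x is drifting to -x, so the leaf is engaging and the ears are entering. I'll continue gently.

Call:
move_arm:
  series:
    - [[0, 0, 0.001], 0]
    - [[0, 0, 0.002], 0]
    - [[0, 0, 0.002], 0]

```text
clock: 12.15
eef_pos: [553.3, -142.2, 21.4]
tool_rot: [-3.141, -0.004, 1.669]
force: [-2.7, -0.8, 0.7]
width: 11.1
```

Call:
move_arm:
  series:
    - [[0, 0, 0.001], 0]
    - [[0, 0, 0.002], 0]
    - [[0, 0, 0.002], 0]

```text
clock: 12.52
eef_pos: [553.2, -142.1, 19.2]
tool_rot: [-3.141, -0.004, 1.669]
force: [-1.2, -0.3, -1.2]
width: 10.8
```

Call:
move_arm:
  series:
    - [[0, 0, 0.001], 0]
    - [[0, 0, 0.002], 0]
    - [[0, 0, 0.003], 0]
    - [[0, 0, 0.004], 0]
    - [[0, 0, 0.004], 0]

```text
clock: 13.15
eef_pos: [553.2, -142.1, 15.0]
tool_rot: [-3.141, -0.004, 1.669]
force: [-2.4, -0.5, -2.1]
width: 11.3
```

Call:
move_arm:
  series:
    - [[0, 0, 0.001], 0]
    - [[0, 0, 0.002], 0]
    - [[0, 0, 0.003], 0]
    - [[0, 0, 0.004], 0]
    - [[0, 0, 0.004], 0]

```text
clock: 13.78
eef_pos: [553.2, -142.0, 10.8]
tool_rot: [-3.141, -0.004, 1.669]
force: [-2.5, -0.9, -0.6]
width: 10.9
```

Call:
move_arm:
  series:
    - [[0, 0, 0.001], 0]
    - [[0, 0, 0.002], 0]
    - [[0, 0, 0.003], 0]
    - [[0, 0, 0.004], 0]
    - [[0, 0, 0.004], 0]

```text
clock: 14.4
eef_pos: [553.1, -142.1, 6.7]
tool_rot: [-3.141, -0.003, 1.669]
force: [-1.6, -0.4, -2.1]
width: 10.8
```

Call:
move_arm:
  series:
    - [[0, 0, 0.001], 0]
    - [[0, 0, 0.002], 0]
    - [[0, 0, 0.003], 0]
    - [[0, 0, 0.004], 0]
    - [[0, 0, 0.004], 0]

```text
clock: 15.02
eef_pos: [553.2, -142.0, 2.5]
tool_rot: [-3.141, -0.003, 1.669]
force: [-1.9, -1.4, -1.4]
width: 10.9
```

Call:
move_arm:
  series:
    - [[0, 0, 0.001], 0]
    - [[0, 0, 0.002], 0]
    - [[0, 0, 0.003], 0]
    - [[0, 0, 0.004], 0]
    - [[0, 0, 0.004], 0]

```text
clock: 15.65
eef_pos: [553.2, -142.0, -1.7]
tool_rot: [-3.141, -0.003, 1.669]
force: [-1.7, 0.1, -0.5]
width: 11.3
```

Call:
move_arm:
  series:
    - [[0, 0, 0.001], 0]
    - [[0, 0, 0.002], 0]
    - [[0, 0, 0.003], 0]
    - [[0, 0, 0.003], 0]

```text
clock: 16.15
eef_pos: [553.2, -142.0, -4.8]
tool_rot: [-3.141, -0.003, 1.669]
force: [-2.1, 0.3, -0.1]
width: 10.9
```

Call:
move_arm:
  series:
    - [[0, 0, 0.0005], 0]
    - [[0, 0, 0.001], 0]
    - [[0, 0, 0.001], 0]

```text
clock: 16.52
eef_pos: [553.1, -141.9, -5.0]
tool_rot: [-3.141, -0.004, 1.669]
force: [-4.5, 0.7, 7.2]
width: 10.9
```

```bash
python3 -c "
from h import *
s=read_state();print(s['force'].round(1),s['torque'].round(2),s['eef_pos'].round(2))"
```

```text
[-4.5  0.7  7.2] [-0.12  0.79 -0.06] [ 553.14 -141.86   -5.05]
```

It stopped at z = -5.0, exactly the expected floor height, with the force rising. One slightly firmer press, then release.

Call:
move_arm:
  series:
    - [[0, 0, 0.0008], 0]
    - [[0, 0, 0.0014], 0]
    - [[0, 0, 0.0014], 0]

```text
clock: 16.9
eef_pos: [553.1, -141.9, -5.1]
tool_rot: [3.142, -0.004, 1.67]
force: [-5.3, 0.4, 12.7]
width: 10.9
```

Call:
move_arm:
  series:
    - [[0, 0, 0], 0]
    - [[0, 0, 0], 0]
    - [[0, 0, 0], 0]
    - [[0, 0, 0], 0]
  claw: 0.5

```text
clock: 17.4
eef_pos: [553.3, -141.8, -5.3]
tool_rot: [3.141, -0.004, 1.67]
force: [-0.7, 0.2, -0.5]
width: 43.0
```

Call:
move_arm:
  series:
    - [[0, 0, -0.01], 0]
    - [[0, 0, -0.04], 0]
    - [[0, 0, -0.09], 0]
    - [[0, 0, -0.09], 0]
    - [[0, 0, -0.09], 0]

```text
clock: 18.02
eef_pos: [553.2, -141.9, 85.0]
tool_rot: [3.141, -0.004, 1.67]
force: [0.8, 0.5, -1.5]
width: 42.9
```

```bash
python3 - <<'E'
from h import *
im,P,m=grab("wrist");cv2.imwrite("pics/w9.png",im);np.save("w9.npy",P)
goto([555.8,-141.6,85],1.670)
b=np.array([562,-141]);c,s=np.cos(.0995),np.sin(.0995)
u,v=proj([556,-142,20],P,m);x0,y0=int(u-90),max(0,int(v-130));print('origin',x0,y0,'x3')
cv2.imwrite("pics/v9.png",cv2.resize(im[y0:y0+200,x0:x0+180],None,fx=3,fy=3,interpolation=cv2.INTER_CUBIC))
E
```

```text
t 18.07 pos [ 552.6 -141.8   84.2] rot [-3.1406 -0.0046  1.6697] F [-0.1  0.7 -1. ] w 42.7 SHIFT [-0.0002  0.0032 -0.0008] turn -0.0003
origin 193 83 x3
```

View pics/v9.png

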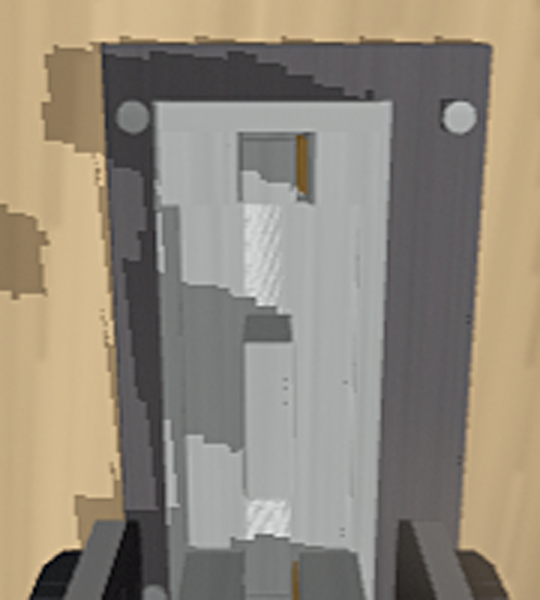

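The last permitted view shows the far ear down in its slot at (268,165), left of the brass leaf, the plate flat on the floor, and the tab free at (268,420). The near ear lines up by its leaf at (295,580). To make sure release did not lift the cover, I'll press lightly on the tab with shut fingers.

Call:
move_arm:
  series:
    - [[0, 0.0008, 0], 0]
    - [[0, 0.0008, 0.02], 0]
    - [[0, 0.0008, 0.04], 0]
    - [[0, 0.0008, 0.054], 0]
    - [[0, 0.0008, 0.054], 0]
  claw: 0

```text
clock: 18.7
eef_pos: [552.2, -141.2, 28.8]
tool_rot: [-3.138, -0.006, 1.67]
force: [0.1, 0.5, 0.6]
width: 0.0
```

Call:
move_arm:
  series:
    - [[0, 0, 0.001], 0]
    - [[0, 0, 0.002], 0]
    - [[0, 0, 0.003], 0]
    - [[0, 0, 0.003], 0]

```text
clock: 19.2
eef_pos: [552.3, -141.1, 26.0]
tool_rot: [-3.138, -0.006, 1.67]
force: [-0.1, -0.2, -0.7]
width: 0.3
```

Call:
move_arm:
  series:
    - [[0, 0, 0.001], 0]
    - [[0, 0, 0.002], 0]
    - [[0, 0, 0.002], 0]

```text
clock: 19.58
eef_pos: [552.2, -141.1, 23.9]
tool_rot: [-3.138, -0.006, 1.67]
force: [0.1, 0.3, 0.0]
width: 0.1
```

Call:
move_arm:
  series:
    - [[0, 0, 0.001], 0]
    - [[0, 0, 0.0015], 0]
    - [[0, 0, 0.0015], 0]

```text
clock: 19.95
eef_pos: [552.2, -141.1, 22.3]
tool_rot: [-3.138, -0.006, 1.67]
force: [-0.9, 0.8, -0.8]
width: 0.1
```

Call:
move_arm:
  series:
    - [[0, 0, 0.001], 0]
    - [[0, 0, 0.0015], 0]
    - [[0, 0, 0.0015], 0]

```text
clock: 20.32
eef_pos: [552.1, -141.1, 20.8]
tool_rot: [-3.138, -0.006, 1.67]
force: [0.3, 0.6, 0.1]
width: 0.1
```

Call:
move_arm:
  series:
    - [[0, 0, 0.001], 0]
    - [[0, 0, 0.0015], 0]
    - [[0, 0, 0.0015], 0]

```text
clock: 20.7
eef_pos: [552.0, -141.1, 19.2]
tool_rot: [-3.138, -0.006, 1.67]
force: [0.1, -0.1, 0.4]
width: -0.1
```

Call:
move_arm:
  series:
    - [[0, 0, 0.001], 0]
    - [[0, 0, 0.0012], 0]
    - [[0, 0, 0.0012], 0]

```text
clock: 21.08
eef_pos: [552.2, -141.1, 18.7]
tool_rot: [-3.138, -0.006, 1.67]
force: [-1.6, 0.6, 6.4]
width: -0.0
```

Call:
move_arm:
  series:
    - [[0, 0, 0.0008], 0]
    - [[0, 0, 0.0013], 0]
    - [[0, 0, 0.0013], 0]

```text
clock: 21.45
eef_pos: [552.2, -141.0, 18.7]
tool_rot: [-3.138, -0.006, 1.669]
force: [-1.9, 0.4, 11.2]
width: -0.2
```

It is firm: no movement between 6 and 11 N, so it is seated. I'll retreat and hand in.

Call:
move_arm:
  series:
    - [[0, 0, -0.02], 0]
    - [[0, 0, -0.06], 0]
    - [[0, 0, -0.11], 0]
    - [[0, 0, -0.11], 0]
    - [[0, 0, -0.11], 0]

```text
clock: 22.08
eef_pos: [552.3, -141.3, 128.5]
tool_rot: [-3.138, -0.007, 1.67]
force: [0.0, -0.3, -0.4]
width: -0.0
```

```bash
python3 - <<'E'
from h import *
s=read_state();print(s['eef_pos'].round(1),s['force'].round(1),s['clock'])
print(finish_job())
E
```

```text
[ 552.3 -141.3  128.5] [ 0.  -0.3 -0.4] 22.075
the job is handed in; nothing more can be done
None
```

I slid the steel cover down into the steel bracket's slots until it stopped on the floor, let go and handed the job in at 22 s. The hand-in gives no verdict.

**What I did:**
- I gripped the cover by its tab and found the saddle about 5.6 mm off the base centre towards -x, from two wrist views.
- I corrected by about 1.6 mm before the ears entered the slots.
- The highest force I read was about 13 N.

**Last checks:**
- **Height:** the cover stopped at reported z = -5.0. That is 10 mm above where I gripped it on the table, as it should be.
- **Seating:** after release, a second press on the tab from 6 to 11 N did not move it.
- **Position:** the last picture shows the far ear in its slot and the plate flat. The near ear was mostly hidden. I put the cover's middle about 7–9 mm from the bracket's measured middle, inside the 16 mm limit.

**What disagreed:**
- **First grasp:** it closed on nothing, because the real fingertips are about 27 mm behind the reported tool point. I measured that offset and regripped.
- **Drag:** on the way down the drag was only about 1–2 N, less than the stated 3–10 N. The sideways push from the spring leaf, about 2 N, was as described.
- **Ear heights:** two views put the ears at 7–9 mm instead of 3 mm, within calibration error. The tab and post heights matched.

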